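Set the yellow bench timer without letting it spin

TASK

The round board is soaking in flux: set the yellow bench timer by turning its dial clockwise until the white pointer stands at the green mark, then let go. The timer is light and its dial stiff, so bear down on the dial as you turn; the housing must end where it stood, its window facing the same way. Leave the white timer alone.

Things in the scene. Friction and masses are not known exactly. Their poses are not given: they have to be found in the camera images.
- yellow_timer: Yellow free-standing timer, 0.27 kg: puck 96 mm across, 30 high; on it, coaxial, a grey dial 66 mm across, flat top at z = 42 mm, carrying a black grip bar through the axis: 56 long, 14 wide, z = 42 to 72 mm, white pointer line on one end. Origin: centre of the underside; z up, -x to the display window in its side. The dial is sprung: it sinks 1 mm per 1.5 N pushed, stop at 10 mm (15 N).
- yellow_dial (a joint): Dial angle against the housing, rad, growing clockwise from above. 0: pointer over the window; 1.30: at the broad green mark's middle. Starts -0.2 to 0.25, can reach 2.6, stays where left. The bar lies along yaw (timer's yaw - this value). Turning takes 0.13 N m: unpressed, the whole timer spins instead; 8 to 15 N down keeps it still.
- yellow_timer_window (a point): Middle of the yellow timer's dark display window, 48 mm from its axis along its own -x, 16 mm above the bench; shows whether the housing has turned or slid.
- white_timer: The other timer, same form and size but with a white housing; to be left alone. Origin: centre of its underside.
Not all that is in view belongs to the job. What is shaped like the yellow_timer but blue is not meant.

How it is judged:
At the end, for the whole second after the job is handed in: The yellow timer's dial reads 1.30 rad within 0.20 rad (about 11 degrees); its housing stands upright and at rest, its axis and its window each within 20 mm of where they were at the start; the white timer is within 20 mm of its start (value of joint yellow_dial between 1.1 and 1.5 rad and distance of each of yellow_timer_window, yellow_timer, white_timer from where it was at the start of the episode below 0.02 m and angle between yellow_timer's own z axis and vertical below 0.1 rad and linear speed of yellow_timer below 0.02 m/s); the robot touches nothing.
It fails at once if the white timer is handled (contact force between any of the arm, the fingers and white_timer above 3 N).
It also fails if it takes over 35 s, if anything falls off the work surface, if the arm or the gripper's body presses on something with over 40 N, if the wrist force passes 120 N, or if a joint passes its speed limit or range.

ROBOT

A 7-joint arm with a two-finger parallel gripper is mounted at the origin on a cart in front of the work surface, level with it; the furniture and walls round the work are solid. World frame = base frame: x ahead of the robot, y to its left, z up, the work surface at z = 0. Lengths are in m, angles in rad, forces in N, time in s.
With the tool pointing down it reaches from about 0.425 to 1.025 m from the base axis. Payload 9.4 kg.
Tool frame: the origin (TCP) lies on the centre line of the jaws, within the pads' length; the fingertips stand 11 mm ahead of it and the grasp point (between the pads) lies 8 mm behind it; z points along the fingers, y is the line along which they close (so a half turn about z gives the same grasp; the last joint's range is limited). The gripper opens to 85 mm and grips with 20 to 120 N. Pads are 22 mm wide; open, the fingers measure 114 mm over their backs; the gripper's body (76 mm by 85 mm) begins 54 mm behind the grasp point. The pads swing forward as they close: fully open they stand 13 mm farther back than shut.
Start: joints at [-1.259, 0.599, -0.003, 1.599, 0.002, 0.943, -0.08], TCP at [0.275, 0.671, 0.242] pointing down, gripper open.
Joint ranges: [-2.57, 2.57], [-0.35, 1.97], [-1.29, 1.29], [0.11, 2.56], [-1.05, 4.19], [0.11, 1.86], [-2.63, 2.63]. Speed limits (rad/s): [2.22, 2.22, 3.01, 3.01, 3.14, 3.14, 3.14].

INTERFACE

Orientations are given as a unit quaternion [x, y, z, w].
In Python, from workcell import * gives the robot as it stands. Calls block until the motion is done:
- move_to(position, orientation): joint-space move of the TCP to a pose.
- move_l(position, ori=None, feed=0.15, max_force=None): straight line of the TCP; ori=None keeps the orientation; feed is the mean speed in m/s. With max_force (N) it stops when the force on the tool has changed by that much, and returns True; else False.
- goto_joints(angles): joint-space move.
- command_gripper(opening, f_grip=None): opening from 0.0 (shut) to 1.0 (fully open); f_grip is the grip in N (None keeps the last); returns when the fingers have stopped.
- dwell(seconds).
- solve_ik(position, orientation): joint angles nearest the present ones, or None.
- get_obs(): the state.
- snapshot(name): name is "scene" or "top" or "wrist"; returns the picture (384x512x3 uint8, red, green, blue); there is no depth.
- get_calibration(name): a dict with "intrinsics" (3x3 intrinsics, pixels), "k1" (the pictures are not rectified: a ray, as slopes to the right and down, at radius r is drawn at 1 + k1 r^2 times it, then the intrinsics apply), "extrinsics" (4x4, takes a point from camera to world coordinates). Camera axes: x right, y down, z forward; pixel columns grow to the right and rows downward; lengths in m; the calibration is good to about 2 mm. A picture is of the moment at which its call begins: read the wrist's pose just before it. get_calibration takes no time and is no camera call; for the wrist camera it gives the pose at the moment of the call.
A pose or a line that the arm cannot do raises PlanningError and nothing moves.
- close_job(): hands the job in; it is judged then, once.
Trained networks look in the newest picture that a camera, given by its name, has taken for a name from the list of things; names that differ only in an ending like _2 or _b are one class to them, and where a whole thing is asked for, a point or a joint stands for the part that bears it (a point fixed in the world has none). Each returns a list of dicts, best first, with "confidence" (0 to 1); they miss things now and then, are a little off and sometimes report something else, mostly with a low value. They report only what shows in the picture. A call takes as long as a camera call. They do not tell look-alikes from the thing itself.
- boxes_of(camera, query): "point" ([x, y, z] in m, in world coordinates, good to about 4 mm: the middle of the surface that is visible of it).
- regions_of(camera, query): "pixels" (384x512 bool, what is visible of it).
The state is a dict: "clock": time; "joint_pos": joint angles; "dq": joint speeds; "tau": joint torques, N m; "ee_pos": TCP position; "ee_rot": TCP orientation; "contact_force": force on the tool from outside, world axes, zero at the start; "wrist_torque": the same for the moment, N m; "width": opening from 0.0 (shut) to 1.0 (fully open); "grip_force": force on a finger pad.
Only numpy, scipy, OpenCV 4.12 (cv2) and the standard library are available. Lean on these libraries where they do the work, as an engineer would, in place of code of your own. Each camera call takes 0.05 s, during which the arm holds its last target. There are 200 camera calls.

## Working session

There is one attempt and no reset: what is moved stays moved. The work goes in short steps, each a Python script; the robot and the scene stay as the last script left them, time stands still between calls to the robot, and variables do not carry over. Pictures are saved under pics/ and viewed, at most 10 in all, crops included, and the job is handed in when it is done.

```bash
mkdir -p pics; ls; python3 - <<'E'
from workcell import *
import cv2,numpy as np
for n in ("scene","top"):
    im=snapshot(n); cv2.imwrite(f"pics/{n}0.png",im[:,:,::-1])
    for q in ("yellow_timer","white_timer"):
        for d in boxes_of(n,q)[:4]: print(n,q,np.round(d["point"],3),round(d["confidence"],2))
    c=get_calibration(n); print(c["intrinsics"],c["k1"],np.round(c["extrinsics"],3))
o=get_obs(); print(o["clock"],o["ee_pos"],o["ee_rot"])
a=cv2.imread("pics/top0.png"); cv2.imwrite("pics/top0b.png",cv2.resize(a,(768,576),interpolation=3))
E
```

```text
pics
scene yellow_timer [0.539 0.169 0.026] 0.8
[[458.40917331   0.         254.36372347]
 [  0.         458.40917331 193.01150977]
 [  0.           0.           1.        ]] -0.08427079440782032 [[ 0.812 -0.276  0.514  0.033]
 [-0.583 -0.36   0.728 -0.672]
 [-0.016 -0.891 -0.454  0.482]
 [ 0.     0.     0.     1.   ]]
top yellow_timer [0.544 0.184 0.027] 0.93
top yellow_timer [ 0.627 -0.105  0.037] 0.61
top white_timer [0.481 0.031 0.032] 0.95
[[448.77566477   0.         261.99287585]
 [  0.         448.77566477 186.2333239 ]
 [  0.           0.           1.        ]] -0.13249522830429566 [[ 0.008 -0.988  0.156  0.392]
 [-1.    -0.008 -0.002  0.057]
 [ 0.003 -0.156 -0.988  0.905]
 [ 0.     0.     0.     1.   ]]
0.3 [0.27476717 0.67076674 0.24196716] [ 1.93147725e-01  9.81169651e-01 -2.67170585e-04 -1.97720446e-05]
```

View pics/top0b.png

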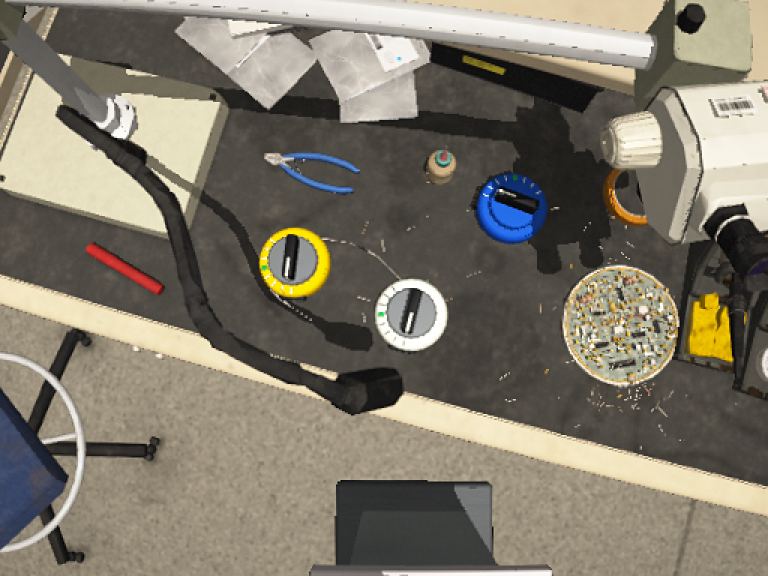

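View pics/scene0.png

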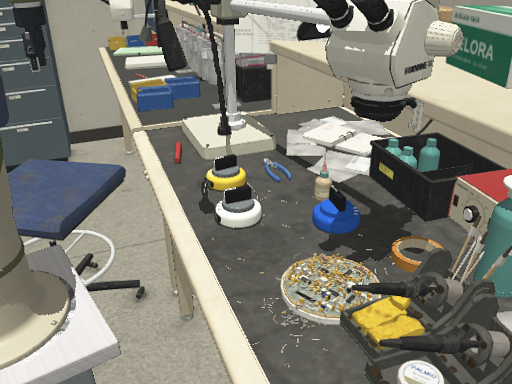

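The top view shows the yellow timer at about (295,262) and the white one at (411,314), in the 768-wide picture. The pointer is at the lower end of the bar and the green mark is on the left at (263,268). A gooseneck lamp hangs near the approach, so I'll triangulate it and measure the timer more closely.

```bash
cat > h.py <<'E'
from workcell import *
import cv2,numpy as np
def ray(n,uv,c=None):
    c=c or get_calibration(n); K=np.array(c["intrinsics"]); T=np.array(c["extrinsics"])
    p=np.array([(uv[0]-K[0,2])/K[0,0],(uv[1]-K[1,2])/K[1,1]]); q=p.copy()
    for _ in range(20): q=p/(1+c["k1"]*(q@q))
    d=T[:3,:3]@np.r_[q,1]; return T[:3,3],d/np.linalg.norm(d)
def onz(n,uv,z,c=None):
    o,d=ray(n,uv,c); return o+d*(z-o[2])/d[2]
def tri(a,b):
    o1,d1=ray("top",a);o2,d2=ray("scene",b)
    s=np.linalg.lstsq(np.c_[d1,-d2],o2-o1,rcond=None)[0]
    p,q=o1+s[0]*d1,o2+s[1]*d2; return (p+q)/2,np.linalg.norm(p-q)
E
python3 - <<'E'
from h import *
print("head",tri((247,260),(172,45)))
# gooseneck: epipolar curve: top points along neck -> candidate heights
for uv in [(230,260),(245,262),(265,255),(200,245),(160,232),(135,212),(122,170),(110,125),(85,98),(45,75)]:
    print(uv,[np.round(onz("top",uv,z)[:2],2).tolist() for z in (0,.2,.4,.6)])
for n,zz in (("top",.03),("scene",.03)):
    im=cv2.imread(f"pics/{n}0.png"); h=cv2.cvtColor(im,cv2.COLOR_BGR2HSV)
    print(n)
im=cv2.imread("pics/top0.png"); a=cv2.resize(im[145:240,165:305],(770,523),interpolation=cv2.INTER_CUBIC)
s=cv2.imread("pics/scene0.png")[0:220,110:290]
b=cv2.resize(s,(490,599)); cv2.imwrite("pics/a.png",a);cv2.imwrite("pics/b.png",b)
E
```

```text
head (array([0.38853675, 0.0723614 , 0.35772978]), np.float64(0.0019138073145253103))
(230, 260) [[0.38, 0.12], [0.39, 0.1], [0.39, 0.09], [0.39, 0.08]]
(245, 262) [[0.38, 0.09], [0.38, 0.08], [0.39, 0.07], [0.39, 0.07]]
(265, 255) [[0.4, 0.05], [0.39, 0.05], [0.39, 0.05], [0.39, 0.05]]
(200, 245) [[0.41, 0.18], [0.41, 0.15], [0.4, 0.12], [0.4, 0.1]]
(160, 232) [[0.44, 0.26], [0.43, 0.22], [0.42, 0.17], [0.41, 0.13]]
(135, 212) [[0.48, 0.31], [0.46, 0.26], [0.44, 0.2], [0.42, 0.14]]
(122, 170) [[0.57, 0.35], [0.53, 0.28], [0.49, 0.22], [0.45, 0.15]]
(110, 125) [[0.66, 0.38], [0.6, 0.31], [0.54, 0.24], [0.48, 0.16]]
(85, 98) [[0.72, 0.44], [0.65, 0.35], [0.58, 0.27], [0.5, 0.19]]
(45, 75) [[0.78, 0.54], [0.69, 0.43], [0.61, 0.33], [0.52, 0.22]]
top
scene
```

View pics/a.png

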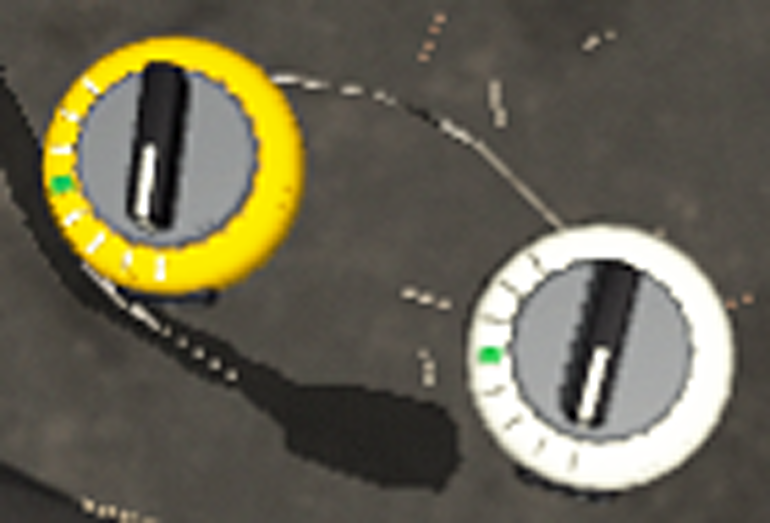

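View pics/b.png

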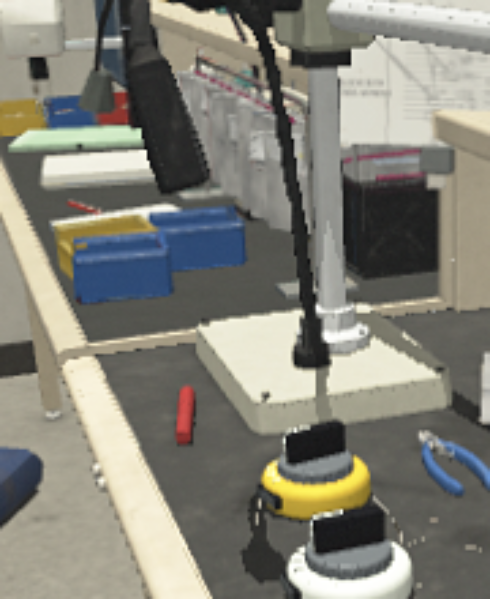

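The crop shows the bar and pointer clearly on the yellow dial: pointer at (148,215), far bar end at (165,65), green mark at (62,184). The lamp head hangs at about (0.39, 0.07, 0.36), on the arm's direct line. I'll map the neck and fit an arm model from solve_ik samples to check clearance.

```bash
cat >> h.py <<'E'
def proj(n,P):
    c=get_calibration(n); K=np.array(c["intrinsics"]); T=np.linalg.inv(c["extrinsics"])
    p=T[:3,:3]@np.asarray(P)+T[:3,3]; q=p[:2]/p[2]; q=q*(1+c["k1"]*(q@q))
    return K[:2,:2]@q+K[:2,2]
E
python3 - <<'E'
from h import *
from scipy.spatial.transform import Rotation as R
from scipy.optimize import least_squares
neck=np.array([(62,108),(90,128),(140,155),(165,185),(185,225),(192,265),(205,310),(240,345),(290,365),(340,388)])/1.5
d=np.concatenate([np.linspace(neck[i],neck[i+1],40) for i in range(len(neck)-1)])
for uv in [(225,130),(223,110),(220,88),(214.7,48),(206,11)]:
    o,r=ray("scene",uv); out=[]
    for s in np.arange(.6,1.8,.02):
        P=o+s*r; q=proj("top",P); m=np.linalg.norm(d-q,axis=1).min(); out.append((round(m,1),*np.round(P,2)))
    out.sort(); print(uv,out[:5])
# arm model pairs
rng=np.random.default_rng(0); D=[]
while len(D)<120:
    a=rng.uniform(-.3,1.7); rr=rng.uniform(.45,.9)
    p=[rr*np.cos(a),rr*np.sin(a),rng.uniform(.05,.4)]
    q=R.from_euler('z',rng.uniform(-3,3))*R.from_euler('x',np.pi)*R.from_rotvec(rng.normal(0,.3,3))
    j=solve_ik(p,q.as_quat())
    if j is not None: D.append((p,q.as_quat(),j))
np.savez("ik.npz",p=[x[0] for x in D],q=[x[1] for x in D],j=[x[2] for x in D])
J=np.array([x[2] for x in D]); print(J.std(0),J.mean(0),get_obs()["clock"])
E
```

```text
(225, 130) [(np.float64(0.6), np.float64(0.68), np.float64(0.39), np.float64(0.05)), (np.float64(1.4), np.float64(0.74), np.float64(0.49), np.float64(0.01)), (np.float64(1.6), np.float64(0.73), np.float64(0.47), np.float64(0.02)), (np.float64(1.6), np.float64(0.75), np.float64(0.5), np.float64(0.01)), (np.float64(1.8), np.float64(0.72), np.float64(0.46), np.float64(0.03))]
(223, 110) [(np.float64(0.1), np.float64(0.7), np.float64(0.42), np.float64(0.1)), (np.float64(0.3), np.float64(0.69), np.float64(0.41), np.float64(0.11)), (np.float64(0.3), np.float64(0.73), np.float64(0.47), np.float64(0.08)), (np.float64(0.4), np.float64(0.71), np.float64(0.44), np.float64(0.09)), (np.float64(0.4), np.float64(0.72), np.float64(0.46), np.float64(0.09))]
(220, 88) [(np.float64(0.2), np.float64(0.7), np.float64(0.44), np.float64(0.16)), (np.float64(0.4), np.float64(0.65), np.float64(0.36), np.float64(0.18)), (np.float64(0.6), np.float64(0.64), np.float64(0.34), np.float64(0.19)), (np.float64(0.7), np.float64(0.66), np.float64(0.37), np.float64(0.18)), (np.float64(0.7), np.float64(0.71), np.float64(
[... 244 characters left out ...]
t64(0.3)), (np.float64(2.4), np.float64(0.62), np.float64(0.31), np.float64(0.3)), (np.float64(2.7), np.float64(0.63), np.float64(0.33), np.float64(0.29))]
(206, 11) [(np.float64(1.3), np.float64(0.57), np.float64(0.26), np.float64(0.39)), (np.float64(1.7), np.float64(0.6), np.float64(0.31), np.float64(0.38)), (np.float64(2.0), np.float64(0.59), np.float64(0.3), np.float64(0.39)), (np.float64(2.4), np.float64(0.58), np.float64(0.28), np.float64(0.39)), (np.float64(2.9), np.float64(0.61), np.float64(0.33), np.float64(0.38))]
[0.61748661 0.26158558 0.60385857 0.39293743 0.50378247 0.43206084
 1.45866212] [-0.95143357  0.67398863  0.10003152  1.67001104 -0.0302616   1.00812575
 -0.12708213] 0.3
```

```bash
cat > arm.py <<'E'
import numpy as np
from scipy.spatial.transform import Rotation as R
AX=[[0,0,1],[0,1,0],[0,0,1],[0,1,0],[0,0,1],[0,1,0],[0,0,1]]
def fk(q,x,full=False):
    # x: 7 fixed transforms(6) before each joint + tool(6)
    x=np.reshape(x,(8,6)); q=np.atleast_2d(q); n=len(q)
    P=np.zeros((n,3)); A=R.from_rotvec(np.zeros((n,3))); pts=[]
    for i in range(8):
        P=P+A.apply(x[i,:3]); A=A*R.from_rotvec(x[i,3:]); pts.append(P)
        if i<7: A=A*R.from_rotvec(q[:,[i]]*np.array(AX[i]))
    return (P,A,pts) if full else (P,A)
E
python3 - <<'E'
from h import *
from arm import *
from scipy.optimize import least_squares
B=np.array([.70,.42,.05]);H=np.array([.389,.072,.36]); n=np.cross(H-B,[0,0,1]); n/=np.linalg.norm(n)
for uv in np.array([(75,118),(100,132),(140,155),(165,185),(185,225),(192,265),(205,310),(240,345),(290,365),(320,378),(345,395),(400,380)])/1.5:
    o,r=ray("top",uv); s=n@(B-o)/(n@r); print(np.round(uv),np.round(o+s*r,3))
print("headbot",onz("scene",(176,70),.3), tri((265,254),(176,70)))
D=np.load("ik.npz"); p,Q,J=D["p"],R.from_quat(D["q"]),D["j"]
best=None
for s1 in (2.44,):
  x0=np.zeros((8,6)); x0[0,5]=s1; x0[1,2]=.36; x0[3,2]=.5; x0[5,2]=.5; x0[7,2]=.25
  def f(x):
    P,A=fk(J,x); return np.r_[(P-p).ravel(),.3*(A.inv()*Q).as_rotvec().ravel(),1e-4*(x-x0.ravel())]
  r=least_squares(f,x0.ravel(),max_nfev=300); print(r.cost,np.abs(r.fun[:1000]).max())
np.save("x.npy",r.x); print(np.round(r.x.reshape(8,6),3))
E
```

```text
[50. 79.] [0.552 0.254 0.523]
[67. 88.] [0.63  0.341 0.301]
[ 93. 103.] [ 1.907  1.771 -3.371]
[110. 123.] [ 0.76   0.487 -0.305]
[123. 150.] [0.479 0.172 0.542]
[128. 177.] [0.422 0.109 0.731]
[137. 207.] [0.404 0.089 0.789]
[160. 230.] [0.398 0.082 0.791]
[193. 243.] [0.396 0.08  0.749]
[213. 252.] [0.394 0.077 0.709]
[230. 263.] [0.388 0.071 0.685]
[267. 253.] [0.385 0.068 1.73 ]
headbot [0.4229097  0.13387878 0.3       ] (array([0.39018087, 0.0531655 , 0.31776074]), np.float64(0.01138831620034364))
18.561385918083282 0.9209262341142181
[[ 1.520e-01  1.710e-01 -1.200e-01  1.730e+00  2.303e+00  1.031e+00]
 [-1.050e-01  3.070e-01 -6.700e-02 -1.830e-01 -4.034e+00  1.068e+00]
 [-2.900e-02 -1.510e-01 -3.260e-01 -6.490e-01  2.405e+00  6.040e-01]
 [-8.610e-01  4.460e-01  3.830e-01  4.890e-01  1.302e+00 -1.479e+00]
 [ 6.500e-02  1.270e-01  6.110e-01 -9.860e-01 -1.976e+00 -4.730e-01]
 [-2.890e-01 -2.770e-01  6.120e-01 -5.660e-01  4.308e+00  1.039e+00]
 [-3.030e-01  4.100e-02 -5.500e-02  2.670e-01 -4.093e+00 -1.512e+00]
 [-4.500e-02  1.000e-03  4.920e-01 -3.500e-02  3.700e-02  4.430e-01]]
```

```bash
cat > fit.py <<'E'
from arm import *
import itertools
from scipy.optimize import least_squares
D=np.load("ik.npz"); p,Q,J=D["p"],R.from_quat(D["q"]),D["j"]
best=(9,)
for s in itertools.product((1,-1),repeat=4):
  if s[0]==1: c=2.44
  else: c=-.078
  S=np.array([s[0],1,s[1],1,s[2],1,s[3]])
  for b in (0,1.57,3.14,-1.57):
    x0=np.zeros((8,6)); x0[0,5]=c; x0[1,2]=.36; x0[3,2]=.5; x0[5,2]=.5; x0[7,2]=.25;x0[7,5]=b
    def f(x):
      P,A=fk(J*S,x); return np.r_[(P-p).ravel(),.3*(A.inv()*Q).as_rotvec().ravel(),1e-4*(x-x0.ravel())]
    c0=(f(x0.ravel())**2).sum()/2
    if c0<best[0]: best=(c0,S,x0,b)
    print(s,b,round(c0,2))
E
python3 - <<'E'
exec(open("fit.py").read().replace("print(s,b,round(c0,2))","L.append((c0,S,x0))").replace("best=(9,)","best=(9,);L=[]"))
L.sort(key=lambda t:t[0]); print([round(t[0],2) for t in L[:8]],[t[1] for t in L[:3]])
B=None
for c0,S,x0 in L[:5]:
    def f(x):
      P,A=fk(J*S,x); return np.r_[(P-p).ravel(),.3*(A.inv()*Q).as_rotvec().ravel(),1e-4*(x-x0.ravel())]
    r=least_squares(f,x0.ravel(),max_nfev=60); print(r.cost,S)
    if B is None or r.cost<B[0]: B=(r.cost,S,r.x)
    if r.cost<1e-3: break
np.savez("m.npz",S=B[1],x=B[2]); print(np.round(B[2].reshape(8,6),3))
E
```

```text
[np.float64(0.37), np.float64(8.23), np.float64(12.49), np.float64(14.87), np.float64(15.62), np.float64(18.4), np.float64(19.07), np.float64(19.18)] [array([-1,  1, -1,  1, -1,  1, -1]), array([-1,  1, -1,  1,  1,  1, -1]), array([-1,  1, -1,  1, -1,  1, -1])]
1.0688865857638451e-10 [-1  1 -1  1 -1  1 -1]
[[-0.00e+00 -0.00e+00 -3.80e-02 -0.00e+00  0.00e+00 -3.90e-02]
 [ 1.00e-03 -1.50e-02  3.22e-01  0.00e+00  0.00e+00  3.90e-02]
 [-0.00e+00 -1.50e-02  7.30e-02 -0.00e+00 -0.00e+00  0.00e+00]
 [-0.00e+00 -1.30e-02  5.73e-01  0.00e+00 -0.00e+00 -0.00e+00]
 [-0.00e+00 -1.30e-02 -2.90e-02 -0.00e+00  0.00e+00 -0.00e+00]
 [ 0.00e+00 -0.00e+00  4.71e-01 -0.00e+00 -0.00e+00  0.00e+00]
 [-0.00e+00 -0.00e+00  3.30e-02 -0.00e+00  0.00e+00  0.00e+00]
 [ 0.00e+00  0.00e+00  2.83e-01  0.00e+00  0.00e+00  1.57e+00]]
```

The fitted arm model reproduces the samples exactly, with the wrist 0.316 m behind the TCP. The neck's arch near the timer is poorly constrained by these two views, so I'll take a side view with the wrist camera.

```bash
cat >> arm.py <<'E'
_m=np.load("m.npz")
def pts(q):
    P,A,L=fk(np.atleast_2d(q)*_m["S"],_m["x"],True)
    return P[0],A[0],np.array([l[0] for l in L])  # L[1]~shoulder, L[3]/[4] elbow, L[5] wrist, L[7] tcp
E
python3 - <<'E'
from h import *
from arm import *
o=get_obs(); q0=np.array(o["joint_pos"]); print(np.round(pts(q0)[2],3))
c=get_calibration("wrist"); T=np.eye(4); T[:3,:3]=R.from_quat(o["ee_rot"]).as_matrix(); T[:3,3]=o["ee_pos"]
print(np.round(np.linalg.inv(T)@c["extrinsics"],3), c["intrinsics"])
p=np.array([.25,.60,.38]); z=np.array([.5,.2,.42])-p; z/=np.linalg.norm(z)
best=None
for a in np.arange(0,6.28,.2):
    x=np.cross([0,0,1],z); x/=np.linalg.norm(x); y=np.cross(z,x)
    Rm=R.from_matrix(np.c_[x,y,z])*R.from_euler('z',a)
    j=solve_ik(p,Rm.as_quat())
    if j is not None:
        d=np.abs(np.array(j)-q0).max(); 
        if best is None or d<best[0]: best=(d,a,j,Rm)
print(best[:3]); print(np.round(pts(best[2])[2],3))
goto_joints(best[2]); cam=get_calibration("wrist"); im=snapshot("wrist")
import pickle; pickle.dump(cam,open("w1.pkl","wb")); cv2.imwrite("pics/w1.png",im[:,:,::-1]); print(get_obs()["clock"])
E
```

```text
[[-0.    -0.    -0.038]
 [ 0.014 -0.005  0.284]
 [ 0.041  0.03   0.344]
 [ 0.153  0.334  0.818]
 [ 0.159  0.308  0.835]
 [ 0.275  0.671  0.558]
 [ 0.275  0.671  0.525]
 [ 0.275  0.671  0.242]]
[[-0.002 -0.951 -0.309  0.079]
 [ 1.    -0.002 -0.     0.001]
 [-0.    -0.309  0.951 -0.13 ]
 [ 0.     0.     0.     1.   ]] [[321.49396116   0.         253.01558089]
 [  0.         321.49396116 188.51211813]
 [  0.           0.           1.        ]]
(np.float64(1.1092131767484545), np.float64(3.6), array([-1.98886973,  1.25476648,  1.10670288,  1.35357256,  0.43475079,
        1.81697946,  0.76623922]))
[[-0.    -0.    -0.038]
 [ 0.014  0.006  0.284]
 [-0.001  0.076  0.306]
 [-0.215  0.573  0.496]
 [-0.228  0.553  0.517]
 [ 0.083  0.867  0.353]
 [ 0.101  0.839  0.356]
 [ 0.25   0.6    0.38 ]]
1.425
```

View pics/w1.png

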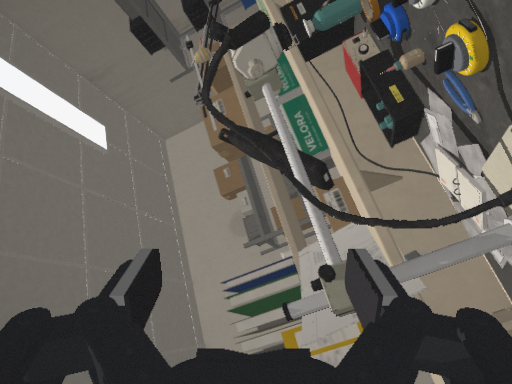

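The side view shows the neck running from the right edge (512,195) through (430,222), (360,220), (310,195), (230,130) and (204,90) to (215,45), with the head at about (250,32). I'll triangulate it against the top view.

```bash
python3 - <<'E'
from h import *
import pickle; cam=pickle.load(open("w1.pkl","rb"))
neck=np.array([(62,108),(90,128),(140,155),(165,185),(185,225),(192,265),(205,310),(240,345),(290,365),(340,388),(400,385)])/1.5
d=np.concatenate([np.linspace(neck[i],neck[i+1],40) for i in range(len(neck)-1)])
for uv in [(500,200),(465,216),(430,222),(395,224),(360,220),(330,208),(310,195),(285,172),(255,148),(230,132),(212,112),(203,92),(206,70),(214,45),(232,40),(270,22),(290,40)]:
    o,r=ray("wrist",uv,cam); out=[]
    for s in np.arange(.15,1.2,.005):
        P=o+s*r; q=proj("top",P); m=np.linalg.norm(d-q,axis=1); k=m.argmin(); out.append((m[k],k,s,P))
    out=[x for i,x in enumerate(out) if x[0]<2.0 and x[0]==min(y[0] for y in out[max(0,i-6):i+7])]
    print(uv,[(round(float(x[0]),1),int(x[1]),round(float(x[2]),2),np.round(x[3],3).tolist()) for x in out])
E
```

```text
(500, 200) [(0.3, 66, 0.68, [0.697, 0.411, 0.079])]
(465, 216) [(0.7, 46, 0.65, [0.69, 0.418, 0.144])]
(430, 222) [(0.4, 30, 0.63, [0.68, 0.411, 0.2])]
(395, 224) [(0.6, 14, 0.62, [0.667, 0.397, 0.255])]
(360, 220) [(0.3, 8, 0.61, [0.649, 0.375, 0.307])]
(330, 208) [(0.6, 21, 0.6, [0.624, 0.344, 0.347])]
(310, 195) [(1.0, 43, 0.6, [0.603, 0.315, 0.37])]
(285, 172) [(1.4, 75, 0.61, [0.572, 0.265, 0.397])]
(255, 148) [(0.9, 132, 0.62, [0.527, 0.219, 0.43])]
(230, 132) [(1.3, 180, 0.61, [0.484, 0.197, 0.458])]
(212, 112) [(1.6, 239, 0.6, [0.439, 0.181, 0.469])]
(203, 92) [(0.2, 288, 0.62, [0.414, 0.148, 0.47])]
(206, 70) [(1.3, 335, 0.64, [0.397, 0.112, 0.451])]
(214, 45) [(1.3, 399, 0.69, [0.392, 0.049, 0.424])]Traceback (most recent call last):
  File "<stdin>", line 8, in <module>
  File "h.py", line 15, in proj
    c=get_calibration(n); K=np.array(c["intrinsics"]); T=np.linalg.inv(c["extrinsics"])
ValueError: time passes only in moves, steps and waits
```

```bash
cat > plan.py <<'E'
from arm import *
from scipy.optimize import least_squares
LO=np.array([-2.57,-.35,-1.29,.11,-1.05,.11,-2.63])+.04; HI=np.array([2.57,1.97,1.29,2.56,4.19,1.86,2.63])-.04
NECK=np.array([(.697,.411,.079),(.68,.411,.2),(.667,.397,.255),(.649,.375,.307),(.624,.344,.347),(.603,.315,.37),(.572,.265,.397),(.527,.219,.43),(.484,.197,.458),(.439,.181,.469),(.414,.148,.47),(.397,.112,.451),(.392,.06,.424)])
HEAD=np.array([(.392,.09,.43),(.389,.072,.36),(.390,.053,.31)])
def dense(P,k=12): return np.concatenate([np.linspace(P[i],P[i+1],k) for i in range(len(P)-1)])
NK,HD=dense(NECK),dense(HEAD)
def clear(q,extra=None):
    L=pts(q)[2]; A=pts(q)[1]
    up=np.linspace(L[1],L[3],25); fo=np.linspace(L[3],L[5],25); z=A.apply([0,0,1])
    wr=np.linspace(L[5]-.02*z,L[5]+.2*z,15); gr=np.linspace(L[5]+.2*z,L[7],10); cam=np.array([L[7]+A.apply([.079,0,-.13])])
    out=[]
    for S,r in ((up,.08),(fo,.075),(wr,.07),(gr,.06),(cam,.04)):
        for O,ro in ((NK,.012),(HD,.035))+(((extra,.03),) if extra is not None else ()):
            out.append(np.linalg.norm(S[:,None]-O[None],axis=2).min()-r-ro)
    return np.array(out)
def ik(p,rot,j3,q0):
    def f(v):
        q=np.r_[v[:2],j3,v[2:]]; P,A,_=pts(q); return np.r_[P-p,.3*(A.inv()*rot).as_rotvec()]
    k=[0,1,3,4,5,6]
    r=least_squares(f,np.clip(np.asarray(q0)[k],LO[k]+1e-3,HI[k]-1e-3),bounds=(LO[k],HI[k]),max_nfev=80)
    return np.r_[r.x[:2],j3,r.x[2:]] if r.cost<1e-8 else None
def tool(yaw,tilt,flip):
    # yaw: direction (world) of the tilt = far bar end; tool z down, leaning so wrist lies toward yaw; tool y across bar
    b=np.array([np.cos(yaw),np.sin(yaw),0]); z=-(np.cos(tilt)*np.array([0,0,1])+np.sin(tilt)*b)
    y=np.cross([0,0,1],b)*(1 if flip else -1); return R.from_matrix(np.c_[np.cross(y,z),y,z])
E
python3 - <<'E'
from h import *
from plan import *
import pickle; cam=pickle.load(open("w1.pkl","rb"))
# boom
o1,a=ray("top",np.array((250,12.))/1.5); _,b=ray("top",np.array((640,50.))/1.5); n=np.cross(a,b)
bm=[]
for uv in [(275,110),(300,190),(320,245)]:
    o,r=ray("wrist",uv,cam); bm.append(o+r*(n@(o1-o))/(n@r)); print("boom",np.round(bm[-1],3))
cr=lambda u,v:(165+u/5.5,145+v/5.5)
print("dial ctr",onz("top",cr(166,157),.042)); print("housing",onz("top",cr(173,166),.02))
e1,e2=onz("top",cr(147,222),.072),onz("top",cr(165,66),.072); print("bar",e1,e2,(e1+e2)/2,np.arctan2(*(e1-e2)[[1,0]]))
g=onz("top",cr(62,184),.03); print("green",g)
w=onz("top",cr(489,354),.03);print("white ctr",onz("top",cr(601,357),.02))
E
```

```text
boom [ 0.684 -0.064  0.384]
boom [0.703 0.217 0.396]
boom [0.715 0.358 0.396]
dial ctr [0.55194957 0.18584322 0.042     ]
housing [0.55271212 0.18646269 0.02      ]
bar [0.52368128 0.1871833  0.072     ] [0.57841888 0.18274292 0.072     ] [0.55105008 0.18496311 0.072     ] 3.060648756455189
green [0.54399671 0.22514973 0.03      ]
white ctr [0.48401879 0.02994736 0.02      ]
```

```bash
cat > search.py <<'E'
from plan import *
BOOM=dense(np.array([(.67,-.2,.375),(.684,-.064,.384),(.703,.217,.396),(.725,.45,.4)]),25)
C=np.array([.552,.1855,.052])
if __name__=="__main__":
  for flip in (0,1):
    for k,yaw in enumerate((-.08,-.5,-.9,-1.37)):
      res=[]
      for tilt in np.deg2rad([0,5,10,15,20]):
        rot=tool(yaw,tilt,flip)
        for j3 in np.arange(-1.25,1.26,.25):
          for g in ([-.3,.6,0,1.8,0,.8,0],[-.3,.6,0,1.8,1.5,.8,1.5],[.5,.8,0,1.8,.5,.8,-1.5],[-1,.8,0,1.8,-.5,1,1.5]):
            q=ik(C,rot,j3,g)
            if q is not None:
                c=clear(q,BOOM); res.append((c.min(),np.rad2deg(tilt),j3,int(c.argmin()),q)); break
      res.sort(key=lambda t:-t[0]); print(flip,yaw)
      for r in res[:4]: print("  ",round(r[0],3),round(r[1]),r[2],r[3],np.round(r[4],2), np.round(pts(r[4])[2][[3,5]],2).tolist())
E
python3 search.py
```

```text
0 -0.08
   -0.009 10 -0.5 8 [-0.06  0.79 -0.5   1.92  0.41  0.69 -2.45] [[0.47, -0.01, 0.73], [0.61, 0.18, 0.36]]
   -0.009 10 -0.25 8 [-0.22  0.75 -0.25  1.94  0.15  0.63 -2.19] [[0.44, 0.05, 0.75], [0.61, 0.18, 0.36]]
   -0.015 5 -0.5 3 [-0.07  0.77 -0.5   1.98  0.54  0.6  -2.58] [[0.46, -0.01, 0.75], [0.58, 0.18, 0.37]]
   -0.02 10 0.0 3 [-0.38  0.74  0.    1.95 -0.13  0.61 -1.91] [[0.42, 0.12, 0.76], [0.61, 0.18, 0.36]]
0 -0.5
   -0.004 10 -0.25 8 [-0.19  0.74 -0.25  1.96  0.06  0.56 -2.51] [[0.44, 0.04, 0.76], [0.6, 0.16, 0.36]]
   -0.007 10 0.0 3 [-0.35  0.73  0.    1.98 -0.25  0.56 -2.2 ] [[0.42, 0.11, 0.76], [0.6, 0.16, 0.36]]
   -0.022 10 0.25 3 [-0.51  0.75  0.25  1.99 -0.53  0.61 -1.92] [[0.4, 0.18, 0.76], [0.6, 0.16, 0.36]]
   -0.028 5 0.0 3 [-0.38  0.71  0.    2.02 -0.15  0.47 -2.32] [[0.41, 0.12, 0.77], [0.58, 0.17, 0.37]]
0 -0.9
   0.01 10 -1.25 8 [ 0.38  1.1  -1.25  1.97  1.07  1.    2.45] [[0.53, -0.25, 0.57], [0.59, 0.14, 0.36]]
   0.001 5 -1.25 6 [ 0.34  1.08 -1.25  2.    1.15  1.04  2.35] [[0.53, -0.22, 0.58], [0.57, 0.16, 0.37]]
   0.001 5 -1.0 6 [ 0.24  0.93 -1.
[... 1617 characters left out ...]
  0.89  0.79 -0.53] [[0.5, -0.18, 0.65], [0.59, 0.14, 0.36]]
   0.01 10 -0.75 8 [ 0.15  0.84 -0.75  1.99  0.65  0.62 -0.32] [[0.48, -0.11, 0.71], [0.59, 0.14, 0.36]]
   0.01 10 -0.5 8 [-0.    0.77 -0.5   2.    0.35  0.52 -0.03] [[0.45, -0.04, 0.74], [0.59, 0.14, 0.36]]
1 -1.37
   0.027 10 -1.25 6 [ 0.39  1.08 -1.25  2.03  1.17  0.93 -1.24] [[0.52, -0.25, 0.58], [0.56, 0.13, 0.36]]
   0.027 10 -1.0 6 [ 0.29  0.93 -1.    2.04  1.    0.7  -1.1 ] [[0.49, -0.19, 0.66], [0.56, 0.13, 0.36]]
   0.027 10 -0.75 6 [ 0.16  0.82 -0.75  2.04  0.76  0.52 -0.88] [[0.47, -0.11, 0.72], [0.56, 0.13, 0.36]]
   0.027 15 -0.75 8 [ 0.2   0.83 -0.75  2.05  0.64  0.46 -0.73] [[0.47, -0.14, 0.71], [0.57, 0.11, 0.36]]
```

The boom rod's true radius is about 11 mm, so a 10° lean with j3 ≈ -0.6 (elbow to the right) clears it. The route goes up, swings over, comes down to the right of the lamp, then slides in under the neck. I'll check clearance before moving.

```bash
sed -i 's/((extra,.03),)/((extra,.014),)/' plan.py; cat > go1.py <<'E'
from h import *
from search import *
import sys,pickle
q=np.array(get_obs()["joint_pos"]); W=[q,np.array([-1.259,.599,-.003,1.599,.002,.943,-.08])]
rot=tool(-.08,np.deg2rad(10),1); g=[0,.8,-.6,1.9,.5,.75,.6]
D=R.from_quat([.981169,-.193148,0,0])
tg=[((.575,.04,.13),-.6),((.554,.1855,.12),-.6)]
down=[ik(np.array(p),rot,j,g) for p,j in tg]
hi=ik(np.array([.54,.04,.62]),rot,-.6,g)
mid=None
q2=W[1].copy(); q2[1]-=.35; q2[3]-=.35; q2[5]+=.5   # raise left
q3=hi
W+= [q2,q3]+down
for i in range(len(W)-1):
    m=min(((clear(W[i]+(W[i+1]-W[i])*s,BOOM).min(),s) for s in np.linspace(0,1,25)))
    L=min(pts(W[i]+(W[i+1]-W[i])*s)[2][-1][2] for s in np.linspace(0,1,25))
    print(i,np.round(m,3),"tcp zmin",round(L,3),np.round(W[i+1],2),np.round(pts(W[i+1])[2][-1],3))
pickle.dump(W,open("W.pkl","wb"))
if len(sys.argv)>1:
    command_gripper(.5)
    for w in W[1:5]: goto_joints(w); print(get_obs()["clock"],np.round(get_obs()["ee_pos"],3))
E
python3 go1.py
```

```text
0 [0.217 1.   ] tcp zmin 0.181 [-1.26  0.6  -0.    1.6   0.    0.94 -0.08] [0.274 0.671 0.243]
1 [0.217 0.   ] tcp zmin 0.243 [-1.26  0.25 -0.    1.25  0.    1.44 -0.08] [0.256 0.614 0.633]
2 [0.095 0.75 ] tcp zmin 0.615 [ 0.26  0.28 -0.6   1.27  0.09  1.8   1.17] [0.54 0.04 0.62]
3 [-0.027  0.75 ] tcp zmin 0.13 [ 0.24  0.7  -0.6   1.89  0.41  0.86  0.91] [0.575 0.04  0.13 ]
4 [-0.015  0.   ] tcp zmin 0.12 [ 0.01  0.72 -0.6   1.89  0.39  0.83  0.7 ] [0.554 0.185 0.12 ]
```

```bash
python3 - <<'E'
from search import *
g=[0,.8,-.6,1.9,.5,.75,.6]
for t in (4,7,10):
  rot=tool(-.08,np.deg2rad(t),1)
  for p in [(.53,.05,.13),(.545,.05,.13),(.56,.05,.13),(.545,.08,.13),(.545,.08,.3),(.545,.05,.3),(.552,.12,.12),(.552,.1855,.12),(.552,.1855,.052)]:
    o=[]
    for j3 in (-.4,-.6,-.9):
      c=clear(ik(np.array(p),rot,j3,g),BOOM); k=c.argsort()[:2]; o.append([(round(c[i],3),int(i)) for i in k])
    print(t,p,o)
E
```

```text
4 (0.53, 0.05, 0.13) [[(np.float64(0.009), 13), (np.float64(0.047), 7)], [(np.float64(0.009), 13), (np.float64(0.047), 7)], [(np.float64(0.009), 13), (np.float64(0.047), 7)]]
4 (0.545, 0.05, 0.13) [[(np.float64(0.022), 13), (np.float64(0.044), 8)], [(np.float64(0.022), 13), (np.float64(0.044), 8)], [(np.float64(0.022), 13), (np.float64(0.044), 8)]]
4 (0.56, 0.05, 0.13) [[(np.float64(0.029), 8), (np.float64(0.034), 5)], [(np.float64(0.029), 8), (np.float64(0.034), 5)], [(np.float64(0.029), 8), (np.float64(0.034), 5)]]
4 (0.545, 0.08, 0.13) [[(np.float64(0.027), 13), (np.float64(0.046), 8)], [(np.float64(0.027), 13), (np.float64(0.046), 8)], [(np.float64(0.027), 13), (np.float64(0.046), 8)]]
4 (0.545, 0.08, 0.3) [[(np.float64(0.009), 13), (np.float64(0.029), 12)], [(np.float64(0.009), 13), (np.float64(0.029), 12)], [(np.float64(0.009), 13), (np.float64(0.029), 12)]]
4 (0.545, 0.05, 0.3) [[(np.float64(0.015), 13), (np.float64(0.032), 12)], [(np.float64(0.015), 13), (np.float64(0.032), 12)], [(np.float64(0.015), 13), (np.float64(0.032), 12)]]
4 (0.552, 0.12, 0.12) [[(np.float64(0.024), 3
[... 2958 characters left out ...]
545, 0.05, 0.3) [[(np.float64(0.03), 13), (np.float64(0.045), 8)], [(np.float64(0.03), 13), (np.float64(0.045), 8)], [(np.float64(0.03), 13), (np.float64(0.045), 8)]]
10 (0.552, 0.12, 0.12) [[(np.float64(0.009), 5), (np.float64(0.011), 8)], [(np.float64(0.009), 5), (np.float64(0.011), 8)], [(np.float64(0.009), 5), (np.float64(0.011), 8)]]
10 (0.552, 0.1855, 0.12) [[(np.float64(-0.003), 3), (np.float64(-0.002), 6)], [(np.float64(-0.003), 3), (np.float64(-0.002), 6)], [(np.float64(-0.003), 3), (np.float64(-0.002), 6)]]
10 (0.552, 0.1855, 0.052) [[(np.float64(-0.001), 3), (np.float64(0.007), 8)], [(np.float64(0.006), 3), (np.float64(0.007), 8)], [(np.float64(0.007), 8), (np.float64(0.008), 6)]]
```

```bash
cat > go1.py <<'E'
from h import *
from search import *
import sys,pickle
q=np.array(get_obs()["joint_pos"]); W=[q,np.array([-1.259,.599,-.003,1.599,.002,.943,-.08])]
rot=tool(-.08,np.deg2rad(9),1); g=[0,.8,-.75,1.9,.5,.75,.6]
q2=W[1].copy(); q2[1]-=.35; q2[3]-=.35; q2[5]+=.5
W+=[q2]
for p in [(.53,.04,.62),(.545,.05,.4),(.548,.05,.25),(.548,.05,.13),(.551,.12,.10),(.552,.182,.098)]: W.append(ik(np.array(p),rot,-.75,W[-1] if p[1]>.04 else g))
for i in range(len(W)-1):
    m=min(((clear(W[i]+(W[i+1]-W[i])*s,BOOM).min(),s) for s in np.linspace(0,1,25)))
    print(i,np.round(m,3),np.round(W[i+1],2),np.round(pts(W[i+1])[2][-1],3))
pickle.dump(W,open("W.pkl","wb"))
if len(sys.argv)>1:
    command_gripper(.5)
    for w in W[1:]:
        goto_joints(w); o=get_obs(); print(round(o["clock"],2),np.round(o["ee_pos"],3),np.round(o["contact_force"],1))
        if np.linalg.norm(o["contact_force"])>8: print("contact"); break
    cam=get_calibration("wrist"); im=snapshot("wrist"); pickle.dump(cam,open("w2.pkl","wb")); cv2.imwrite("pics/w2.png",im[:,:,::-1])
    im=snapshot("top"); cv2.imwrite("pics/t2.png",im[:,:,::-1])
E
python3 go1.py
```

```text
0 [0.217 1.   ] [-1.26  0.6  -0.    1.6   0.    0.94 -0.08] [0.274 0.671 0.243]
1 [0.217 0.   ] [-1.26  0.25 -0.    1.25  0.    1.44 -0.08] [0.256 0.614 0.633]
2 [0.091 0.75 ] [ 0.36  0.28 -0.75  1.29  0.12  1.78  1.13] [0.53 0.04 0.62]
3 [0.063 1.   ] [ 0.36  0.39 -0.75  1.68  0.2   1.33  1.05] [0.545 0.05  0.4  ]
4 [0.028 1.   ] [ 0.33  0.54 -0.75  1.86  0.34  1.04  0.93] [0.548 0.05  0.25 ]
5 [0.017 1.   ] [ 0.32  0.71 -0.75  1.96  0.54  0.86  0.76] [0.548 0.05  0.13 ]
6 [0.009 1.   ] [ 0.2   0.77 -0.75  1.95  0.58  0.82  0.61] [0.551 0.12  0.1  ]
7 [-0.005  1.   ] [ 0.1   0.78 -0.75  1.91  0.57  0.83  0.53] [0.552 0.182 0.098]
```

```bash
python3 go1.py x | tail -12
```

```text
4 [0.028 1.   ] [ 0.33  0.54 -0.75  1.86  0.34  1.04  0.93] [0.548 0.05  0.25 ]
5 [0.017 1.   ] [ 0.32  0.71 -0.75  1.96  0.54  0.86  0.76] [0.548 0.05  0.13 ]
6 [0.009 1.   ] [ 0.2   0.77 -0.75  1.95  0.58  0.82  0.61] [0.551 0.12  0.1  ]
7 [-0.005  1.   ] [ 0.1   0.78 -0.75  1.91  0.57  0.83  0.53] [0.552 0.182 0.098]
2.99 [0.275 0.67  0.241] [ 0.5 -0.1 -0.5]
4.46 [0.256 0.615 0.631] [ 0.7 -0.9 -0.5]
6.72 [0.53  0.041 0.62 ] [-1.  -0.  -0.5]
7.61 [0.546 0.051 0.401] [0.3 1.1 1. ]
8.26 [0.549 0.051 0.252] [0.9 0.2 0.6]
8.81 [0.549 0.051 0.132] [-0.9  0.2 -0.1]
9.21 [0.552 0.122 0.102] [-0.3 -0.5  0.2]
9.57 [0.553 0.183 0.1  ] [-0.2 -0.9  0. ]
```

View pics/w2.png

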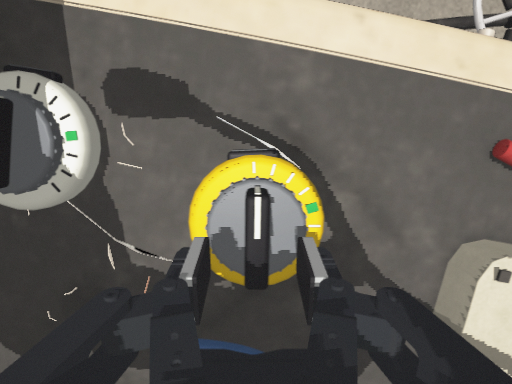

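View pics/t2.png

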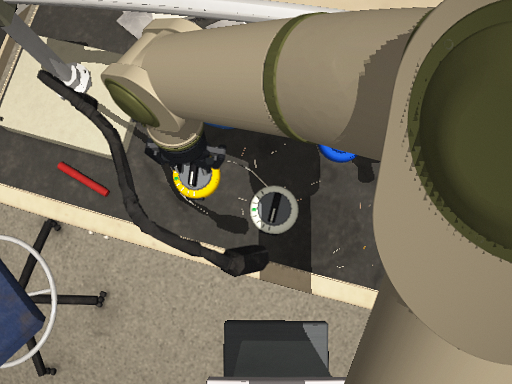

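No contact so far. The wrist view shows the bar upright between the open fingers at (258,188)–(257,287), the green mark at (312,208) and the window tab at (252,153). I'll refine from this view.

```bash
python3 - <<'E'
from h import *
import pickle; c=pickle.load(open("w2.pkl","rb"))
im=cv2.imread("pics/w2.png"); h=cv2.cvtColor(im,cv2.COLOR_BGR2HSV)
y=cv2.inRange(h,(20,120,100),(35,255,255)); y[:150]=0
cn=max(cv2.findContours(y,0,1)[0],key=cv2.contourArea)[:,0,:]
# housing outline (top rim z=.03), upper arc only, fit circle on plane
P=np.array([onz("wrist",p,.028,c)[:2] for p in cn if p[1]<225])
A=np.c_[2*P,np.ones(len(P))]; 
from scipy.optimize import least_squares
r=least_squares(lambda x:np.hypot(*(P-x[:2]).T)-x[2],[.55,.185,.048],loss="soft_l1",f_scale=.001); print("circle",r.x)
C=r.x[:2]
e1=onz("wrist",(258,190),.072,c)[:2]; e2=onz("wrist",(257,284),.072,c)[:2]; print("bar",e1,e2,(e1+e2)/2,np.linalg.norm(e1-e2),"yaw",np.arctan2(*(e1-e2)[::-1]))
g=cv2.inRange(h,(45,100,60),(80,255,255)); g[:, :280]=0; g[:,345:]=0; g[:150]=0; g[250:]=0
ys,xs=np.nonzero(g); G=onz("wrist",(xs.mean(),ys.mean()),.03,c)[:2]; print(xs.mean(),ys.mean(),G,"green yaw",np.arctan2(*(G-C)[::-1]),np.linalg.norm(G-C))
wn=onz("wrist",(252,153),.016,c)[:2]; print("win",wn,np.arctan2(*(wn-C)[::-1]))
E
```

```text
circle [0.55237305 0.1853389  0.04477147]
bar [0.52312367 0.18848961] [0.57620054 0.18373058] [0.5496621  0.18611009] 0.05328980441060025 yaw 3.0521688864630963
311.7628865979381 207.23711340206185 [0.54473661 0.22361321] green yaw 1.7677289262618203 0.039028675177214436
win [0.50612785 0.1865677 ] 3.1150276269972683
```

```bash
cat > go2.py <<'E'
from h import *
from search import *
C=np.array([.552,.1855]); Y0=3.055-np.pi; T=np.deg2rad(9)
def pose(z,dyaw,g): return ik(np.r_[C,z],tool(Y0-dyaw,T,1),-.75,g)
def rep(t):
    o=get_obs(); print(t,round(o["clock"],2),np.round(o["ee_pos"],4),"F",np.round(o["contact_force"],1),"M",np.round(o["wrist_torque"],2),"w",round(o["width"],3),o["grip_force"]); return o
E
python3 - <<'E'
from go2 import *
q=np.array(get_obs()["joint_pos"])
a=pose(.075,0,q); b=pose(.057,0,a)
goto_joints(a); rep("above"); goto_joints(b); o=rep("down")
if abs(o["contact_force"][2])<4:
    command_gripper(0.0,50); rep("grip")
    p=pose(.0485,0,b); print(clear(p,BOOM).min(),clear(pose(.0485,.6,p),BOOM).min(),clear(pose(.0485,1.29,p),BOOM).min())
    goto_joints(p); dwell(.2); rep("press")
E
```

```text
above 9.92 [0.5517 0.1837 0.0745] F [-0.3  0.4  0.5] M [-0.05 -0.18 -0.04] w 0.5 0.0
down 10.17 [0.5518 0.1846 0.0572] F [ 0.5  0.5 -0.1] M [ 0.   -0.17 -0.03] w 0.498 0.0
grip 10.53 [0.5523 0.1856 0.0576] F [0.7 0.3 0.9] M [-0.01 -0.31  0.03] w 0.148 53.619824051856995
0.005812103869434367 0.02184222704433315 0.022560027279012695
press 10.98 [0.5526 0.1858 0.0498] F [-1.3 -1.7 12.4] M [-0.37  0.35  0.1 ] w 0.157 55.46640694141388
```

Grip is good and the press is 12.4 N. Now I'll turn the dial in steps.

```bash
python3 - <<'E'
from go2 import *
q=np.array(get_obs()["joint_pos"])
for d in (.16,.32,.48,.64,.8,.96,1.12,1.29):
    q=pose(.0485,d,q); goto_joints(q); o=rep(d)
    if not 6<o["contact_force"][2]<17 or np.hypot(*o["contact_force"][:2])>12: print("stop"); break
dwell(.2); o=rep("end"); e=R.from_quat(o["ee_rot"]).as_matrix(); print("bar yaw",np.arctan2(-e[1,2],-e[0,2])+np.pi)
E
```

```text
0.16 11.25 [0.5526 0.1861 0.0499] F [-1.2 -0.7 12.6] M [-0.17  0.31 -0.07] w 0.158 55.386149883270264
0.32 11.52 [0.5527 0.1864 0.05  ] F [ 0.2 -0.3 11.9] M [ 0.    0.28 -0.13] w 0.152 55.370575189590454
0.48 11.79 [0.5529 0.1867 0.0501] F [-0.9  0.2 12.1] M [ 0.15  0.28 -0.11] w 0.148 55.3527045249939
0.64 12.07 [0.5531 0.1869 0.0501] F [ 1.1  1.7 12.2] M [ 0.23  0.13 -0.14] w 0.155 55.33334255218506
0.8 12.35 [0.5533 0.1872 0.0502] F [ 0.8  0.4 11.7] M [ 0.4   0.03 -0.16] w 0.149 55.312984585762024
0.96 12.64 [0.5535 0.1874 0.0503] F [ 1.   0.8 12.1] M [ 0.41 -0.09 -0.16] w 0.153 55.2915358543396
1.12 12.94 [0.5538 0.1875 0.0504] F [ 2.6  2.6 11.5] M [ 0.48 -0.26 -0.21] w 0.149 55.27190566062927
1.29 13.27 [0.5541 0.1876 0.0505] F [ 2.8  2.2 11.7] M [ 0.47 -0.46 -0.16] w 0.153 55.247395634651184
end 13.47 [0.5541 0.1876 0.0504] F [ 2.   1.7 11.6] M [ 0.47 -0.41 -0.26] w 0.147 55.24372100830078
bar yaw 1.732112119357797
```

```bash
python3 - <<'E'
from go2 import *
q=np.array(get_obs()["joint_pos"])
q=pose(.0545,1.27,q); goto_joints(q); rep("ease")
command_gripper(.5); rep("open")
q=pose(.10,1.27,q); print(clear(q,BOOM).min()); goto_joints(q); rep("up")
import pickle
c=get_calibration("wrist"); im=snapshot("wrist"); pickle.dump(c,open("w3.pkl","wb")); cv2.imwrite("pics/w3.png",im[:,:,::-1])
E
```

```text
ease 13.72 [0.5532 0.1868 0.0556] F [2.5 2.6 4.2] M [ 0.47 -0.5  -0.09] w 0.15 54.14334833621979
open 14.11 [0.5516 0.1851 0.0541] F [0.7 0.4 0. ] M [-0.2  -0.07  0.05] w 0.5 0.0
0.0038204543367222447
up 14.41 [0.5526 0.1857 0.1013] F [-0.4  0.9  0. ] M [-0.2  -0.1  -0.09] w 0.503 0.0
```

View pics/w3.png

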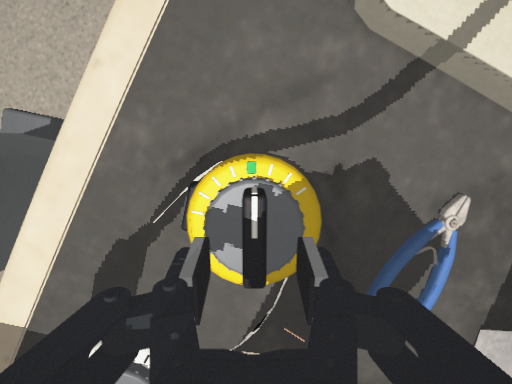

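The pointer at (255,190) stands right under the green mark at (251,168), and the window tab sits at (190,203). I'll check the numbers.

```bash
python3 - <<'E'
from h import *
import pickle; c=pickle.load(open("w3.pkl","rb"))
from scipy.optimize import least_squares
im=cv2.imread("pics/w3.png"); h=cv2.cvtColor(im,cv2.COLOR_BGR2HSV)
y=cv2.inRange(h,(20,120,100),(35,255,255)); y[:150]=0; y[:,:150]=0;y[:,360:]=0
cn=max(cv2.findContours(y,0,1)[0],key=cv2.contourArea)[:,0,:]
P=np.array([onz("wrist",p,.028,c)[:2] for p in cn if p[1]<225])
C=least_squares(lambda x:np.hypot(*(P-x[:2]).T)-x[2],[.55,.185,.048],loss="soft_l1",f_scale=.001).x; print("circle",C); C=C[:2]
e1=onz("wrist",(255,190),.072,c)[:2]; e2=onz("wrist",(254.5,284),.072,c)[:2]; yb=np.arctan2(*(e1-e2)[::-1])
g=cv2.inRange(h,(45,100,60),(80,255,255)); g[:,:235]=0; g[:,270:]=0; g[:150]=0; g[190:]=0
ys,xs=np.nonzero(g); G=onz("wrist",(xs.mean(),ys.mean()),.03,c)[:2]; yg=np.arctan2(*(G-C)[::-1]); print("bar",yb,"green",yg,"dial",1.30+yg-yb,"housing turn",yg-1.768)
E
```

```text
circle [0.55255166 0.1881314  0.04434403]
bar 1.7783361010942658 green 1.830421865347894 dial 1.3520857642536281 housing turn 0.06242186534789407
```

```bash
python3 - <<'E'
from go2 import *
q=np.array(get_obs()["joint_pos"]); rot=tool(Y0-1.27,np.deg2rad(9),1); W=[q]
for p in [(.551,.12,.12),(.552,.09,.16),(.548,.05,.27),(.545,.05,.42)]: W.append(ik(np.array(p),rot,-.75,W[-1]))
m=[min(clear(a+(b-a)*s,BOOM).min() for s in np.linspace(0,1,12)) for a,b in zip(W,W[1:])]; print(np.round(m,3))
if min(m)>0:
    for w in W[1:]: goto_joints(w)
    rep("clear"); dwell(.3); print(close_job())
E
```

```text
[0.004 0.048 0.047 0.053]
clear 16.34 [0.5447 0.0503 0.4187] F [-0.4 -0.1 -1. ] M [-0.25 -0.   -0.01] w 0.502 0.0
the job is handed in; nothing more can be done
None
```

The job is handed in: in the last picture the yellow dial read about 1.35 rad (allowed 1.1–1.5). The yellow housing had moved about 3 mm and turned about 0.06 rad, the arm had backed off clear, the white timer was never approached, and the clock stood at about 17 s.

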